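# Swing the pick tray home and shut the glass

### The job

The wooden pick tray has been left swung out on its pivot pin across the brass track. Push it near its free corner so that it swivels in behind the track until its back edge bears on the brass stop screw, and press it there firmly but gently for a moment, pushing with about 6 to 10 N (never over 14 N, as the case is glass). Then slide the glass panel along the track fully shut in front of the tray, let go, and leave the metronome, the pick holder and the bone nut blank where they are.

Things in the scene. Friction and masses are not known exactly. Their poses are not given: they have to be found in the camera images.
- case: Oak display case fixed on the counter. Floor board 8 mm thick, x -150..120, y -130..220 mm. Origin on the counter; x from the open front to the far glass wall (at x 106, top 64 mm above counter), y along the flush brass track, which runs at x = -40. Closed oak compartment at x -15..100, y 75..210, top 58 mm above counter; the tray's bay lies beside it at y -120..70, behind the track.
- pin (a point): Foot of the fixed upright brass pivot pin (10 mm diameter) on the case's floor, at x 0, y -80, z 8 mm of the case; axes those of the case. The pin has a head 20 mm across whose top is 35 mm above the counter: the tray cannot be lifted off.
- tray: Loose waxed wooden pick tray 130x80x18 mm, 0.15 to 0.31 kg, flat on the case floor, swivels on the pin. Origin: its 13 mm pivot hole, underside. Spans x -15..115, y -65..15 mm. Push the edge y = 15; the back edge y = -65 meets the screw 85 mm along x. Its yaw less the case's: 140-165 deg at start, home about 90 (+-6, as the screw is set): turns clockwise from above. Slides at 0.1-1 N.
- tray_corner (a point): The free corner to push near: end of the pushed long edge (x 115, y 15 mm of the tray), half-way up the tray's thickness. Turns with the tray.
- stop_block: Dark wooden block fixed before the far glass wall, 19 (x) by 30 by 30 mm; origin: centre of its underside, on the case floor; axes of the case. A rigid brass stop screw, 10 mm thick, round-tipped, 9 mm above the floor, sticks out of it to -x. Its tip is 21 to 38 mm from the origin as adjusted by hand; this is not measured: feel for it. Push the tray on it with 6 to 10 N, never above 14 N.
- panel (a joint): Opening of the sliding glass panel in m: 0 fully shut, 0.15 to 0.165 at the start, 0.17 fully open; grows along the case's +y. Slides with about 1.5 N of friction, stays where left, hard stop at 0. Never push it or the case with more than 20 N.
- knob (a point): Centre of the upright brass knob (14 mm diameter, 26 mm tall) on the middle of the glass panel's top; 75 mm above the counter. Axes of the case. The panel is upright, 6 mm thick, 130 mm long along the track, its top edge 62 mm above the counter. Shut, the knob lies at x -40, y -25 mm of the case.
- metronome: Bystander: dark wooden pyramid metronome, 88 mm square at the foot and 185 mm tall, standing to the -y side of the case. Origin: centre of its underside.
- pick_holder: Bystander: pewter cup for picks, 48 mm across, 55 mm tall, standing to the +y side of the case. Origin: centre of its underside.
- nut_blank: Bystander: bone nut blank, a bar of 52 x 7 x 10 mm lying on the counter to the -y side of the case. Origin: centre of its underside.
Things that resemble listed ones, but are neither listed nor needed, are in the scene too. There is more than one size of the tray; the one meant has the size given above.

How it is judged:
By the outcome, as a careful person would: the job done as asked, in the order asked, and still so for the second after the job is handed in, with the robot touching nothing.
It also fails if it takes over 72 s, if anything falls off the work surface, if the arm or the gripper's body presses on something with over 40 N, if the wrist force passes 120 N, or if a joint passes its speed limit or range.

### The arm

A 6-joint arm with a two-finger parallel gripper is mounted at the origin on the work surface. World frame = base frame: x ahead of the robot, y to its left, z up, the work surface at z = 0. Lengths are in m, angles in rad, forces in N, time in s.
With the tool pointing down it reaches from about 0.35 to 0.975 m from the base axis. Payload 4.9 kg.
Tool frame: the origin (TCP) lies at the very end of the fingers, on their centre line; the grasp point (between the pads) lies 19 mm behind it (manip.grasp_offset is the distance from the TCP to the grasp point, in m); z points along the fingers, y is the line along which they close (so a half turn about z gives the same grasp; the last joint's range is limited). The gripper opens to 85 mm and grips with 20 to 120 N. Pads are 22 mm wide; open, the fingers measure 114 mm over their backs; the gripper's body (76 mm by 85 mm) begins 54 mm behind the grasp point. The pads swing forward as they close: fully open they stand 13 mm farther back than shut.
Start: joints at [1.035, 0.053, 1.613, -0, 1.476, -0.119], TCP at [0.253, 0.571, 0.231] pointing down, gripper open.
Joint ranges: [-3.01, 3.01], [-1.01, 2.22], [0.06, 2.58], [-1.02, 4.17], [0.09, 2.62], [-3.14, 3.14]. Speed limits (rad/s): [2.57, 2.57, 3.14, 3.14, 3.14, 3.14].

### API

Orientations are given as a unit quaternion [w, x, y, z].
In Python, from plant import manip, eyes, job_done, models gives the robot as it stands.
- The arm moves only by the tool servo_tool, never from a script. Its argument "motion" is one flat list of numbers, 5 for each row, row after row: the opening, from -1 (shut) to 1 (fully open), then the shift along the tool's x, y, z normalised to -1 to 1, where 1 is 120 mm, then the turn about the tool's z normalised to -1 to 1, where 1 is 45 degrees. A call has 1 to 5 rows; each row is the pose to reach, as a shift and turn from the pose commanded when the call began, along the tool's axes at that moment; what a row does not reach only later rows make up. A row lasts 1/8 s, in which the tool goes at most 62.5 mm and 10.7 degrees, less where a joint would pass 70% of its speed; a pose out of reach is approached as far as the arm can. A call with a number of a shift or a turn outside -1 to 1 is refused whole. A call with a gripper value outside its range is refused whole. The fingers move at their own pace and stop on an object; the grip force is fixed at half the most. Time passes only in rows, so rows that repeat a pose let the fingers close. It gives the time, the measured TCP pose, the force, the opening and the grip force at its end, in the units of the state.
- manip.state(): the state, without advancing time (a new reading comes with each control period).
- eyes.grab_frame(name): name is "scene" or "top" or "wrist"; returns (picture, depth): 480x640x3 uint8, red, green, blue; 480x640 float32, m along the optical axis (not along the pixel's ray), 0 where there is no reading.
- eyes.camera_params(name): a dict with "fov_y" (degrees; the focal length in pixels is half the picture's height over the tangent of half this angle, whatever the lens; pixels are square), "cx", "cy" (the principal point, pixels), "D" ([k1, k2, p1, p2, k3] as OpenCV has them; the pictures are not rectified), "pose" (4x4, takes a point from camera to world coordinates); the wrist camera has in their place "T_tool_cam" (4x4, takes a point from camera to tool coordinates, whose origin is the TCP and whose axes are the flange's). Camera axes: x right, y up, looking along -z (the intrinsics and any distortion apply to the point x, -y, -z); pixel columns grow to the right and rows downward; lengths in m; the calibration is good to about 2 mm. A picture is of the moment at which its call begins: read the wrist's pose just before it. camera_params takes no time and is no camera call.
- job_done(): hands the job in; it is judged then, once.
Trained networks look in the newest picture that a camera, given by its name, has taken for a name from the list of things; names that differ only in an ending like _2 or _b are one class to them, and where a whole thing is asked for, a point or a joint stands for the part that bears it (a point fixed in the world has none). Each returns a list of dicts, best first, with "p" (0 to 1); they miss things now and then, are a little off and sometimes report something else, mostly with a low value. They report only what shows in the picture. A call takes as long as a camera call. They do not tell look-alikes from the thing itself.
- models.regions_of(camera, label): "mask" (480x640 bool, what is visible of it) and "pixel" ([column, row] in pixels, amid what is visible of it).
The state is a dict: "time": time; "joint_pos": joint angles; "joint_vel": joint speeds; "joint_efforts": joint torques, N m; "tool_pos": TCP position; "tool_rot": TCP orientation; "contact_force": force on the tool from outside, world axes, zero at the start; "ft_torque": the same for the moment, N m; "gripper_width": opening from 0.0 (shut) to 1.0 (fully open); "grasp_force": force on a finger pad.
Only numpy, scipy, OpenCV 4.12 (cv2) and the standard library are available. Lean on these libraries where they do the work, as an engineer would, in place of code of your own. Each camera call takes 0.05 s, during which the arm holds its last target. There are 200 camera calls.

## Working session

There is one attempt and no reset: what is moved stays moved. The work goes in short steps, Python scripts to look and compute and a tool call to move; the robot and the scene stay as the last step left them, time stands still between calls to the robot, and variables do not carry over. Pictures are saved under pics/ and viewed, at most 10 in all, crops included, and the job is handed in when it is done.

Besides the shell and the picture viewer there is one more tool, called as name(argument=value, ...), one argument or row to a line, values as JSON. servo_tool: Moves the arm, as the interface text tells. Its arguments: {"type":"object","properties":{"motion":{"type":"array","items":{"type":"number","minimum":-1,"maximum":1}}},"required":["motion"]}

```bash
mkdir -p pics
cat > h.py <<'E'
import numpy as np, cv2
from scipy.spatial.transform import Rotation as R
from plant import manip, eyes, job_done, models
def cam(n):
    c=eyes.camera_params(n); f=240/np.tan(np.radians(c["fov_y"])/2)
    K=np.array([[f,0,c["cx"]],[0,f,c["cy"]],[0,0,1.]]); D=np.array(c["D"],float)
    if "pose" in c: T=np.array(c["pose"])
    else:
        s=manip.state(); T=np.eye(4); T[:3,:3]=R.from_quat(np.array(s["tool_rot"])[[1,2,3,0]]).as_matrix(); T[:3,3]=s["tool_pos"]; T=T@np.array(c["T_tool_cam"])
    return K,D,T
def rays(C,px):
    K,D,T=C
    u=cv2.undistortPoints(np.asarray(px,float).reshape(-1,1,2),K,D).reshape(-1,2)
    return np.c_[u[:,0],-u[:,1],-np.ones(len(u))]@T[:3,:3].T, T[:3,3]
def at_z(C,px,z):
    d,o=rays(C,px); return o+d*((z-o[2])/d[:,2])[:,None]
def at_d(C,px,dep):
    d,o=rays(C,px); return o+d*np.asarray(dep).reshape(-1,1)
def proj(C,P):
    K,D,T=C; p=(np.atleast_2d(P)-T[:3,3])@T[:3,:3]; p=p*[1,-1,-1]
    return cv2.projectPoints(p,np.zeros(3),np.zeros(3),K,D)[0].reshape(-1,2)
E
python3 - <<'E'
from h import *
out={}
for n in ["top","scene"]:
    C=cam(n); im,d=eyes.grab_frame(n); cv2.imwrite(f"pics/{n}0.png",im[:,:,::-1]); print(n,C[2][:3,3].round(3),C[0][0,0])
    np.savez(f"{n}0.npz",im=im,d=d,K=C[0],D=C[1],T=C[2])
    for l in ["case","tray","stop_block","panel","knob","metronome","pick_holder","nut_blank"]:
        for r in models.regions_of(n,l)[:3]:
            m=r["mask"]&(d>0); v,u=np.nonzero(m)
            if len(u)==0: continue
            P=at_d(C,np.c_[u,v],d[v,u]); print(l,round(r["p"],2),np.round(r["pixel"]),m.sum(),np.median(P,0).round(3),P[:,2].max().round(3))
print(manip.state())
E
```

```text
top [ 0.398 -0.057  1.446] 592.9588022110846
case 0.85 [257. 220.] 13939 [0.589 0.124 0.01 ] 0.093
tray 0.8 [476. 253.] 3923 [ 0.494 -0.402  0.027] 0.039
tray 0.79 [354. 329.] 872 [ 0.328 -0.102  0.013] 0.023
tray 0.61 [295. 228.] 1711 [0.555 0.037 0.027] 0.04
stop_block 0.65 [291. 182.] 144 [0.674 0.049 0.037] 0.048
panel 0.82 [229. 223.] 360 [0.571 0.19  0.061] 0.093
knob 0.72 [227. 226.] 343 [0.571 0.191 0.061] 0.093
metronome 0.58 [391. 210.] 1412 [ 0.593 -0.184  0.093] 0.189
pick_holder 0.89 [167. 187.] 346 [0.664 0.351 0.029] 0.063
nut_blank 0.57 [371. 260.] 55 [ 0.486 -0.146  0.01 ] 0.017
nut_blank 0.18 [292. 232.] 1769 [0.556 0.037 0.027] 0.041
scene [0.933 0.299 0.9  ] 490.11284133290724
case 0.92 [380. 338.] 21082 [0.614 0.147 0.011] 0.091
tray 0.91 [356. 292.] 2551 [0.558 0.038 0.028] 0.035
tray 0.84 [237. 155.] 3029 [ 0.496 -0.396  0.028] 0.035
tray 0.81 [381. 190.] 939 [ 0.33  -0.103  0.014] 0.021
stop_block 0.57 [317. 326.] 137 [0.672 0.046 0.037] 0.068
stop_block 0.4 [451. 442.] 879 [0.653 0.344 0.03 ] 0.06
panel 0.94 [412. 345.] 1139 [0.574 0.194 0.048] 0.091
panel 0.
[... 312 characters left out ...]
1.03502399e+00,  5.26627769e-02,  1.61286218e+00, -2.78586748e-06,
        1.47599948e+00, -1.18994701e-01]), 'joint_vel': array([-8.09407293e-06, -1.12562703e-04, -7.27609736e-04, -7.19147410e-04,
        1.57594506e-03,  8.17429405e-04]), 'joint_efforts': array([-1.45811009e-04, -3.93676043e+01, -3.70465958e+01, -2.58234350e-04,
        5.50324276e-04,  4.49849608e-05]), 'tool_pos': array([0.25300617, 0.5714981 , 0.23134929]), 'tool_rot': array([1.22814341e-05, 2.06883715e-01, 9.78365539e-01, 3.18517064e-05]), 'contact_force': array([-0.29516776,  0.43392073,  0.69046487]), 'ft_torque': array([-0.00218552, -0.00181382,  0.02607165]), 'grasp_force': 0.0, 'gripper_width': 0.9990349791389239}
```

View pics/top0.png

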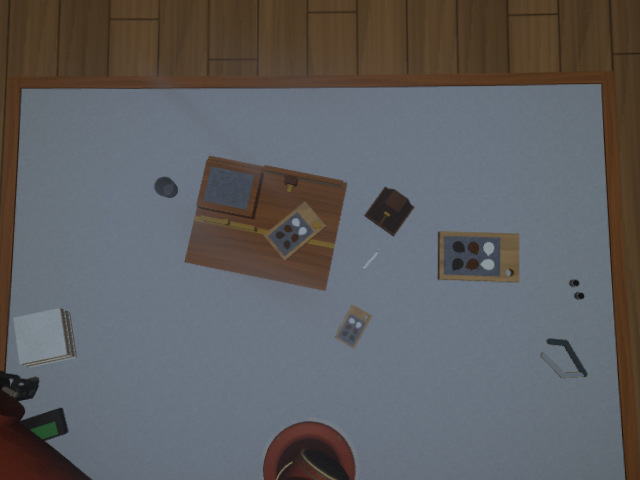

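View pics/scene0.png

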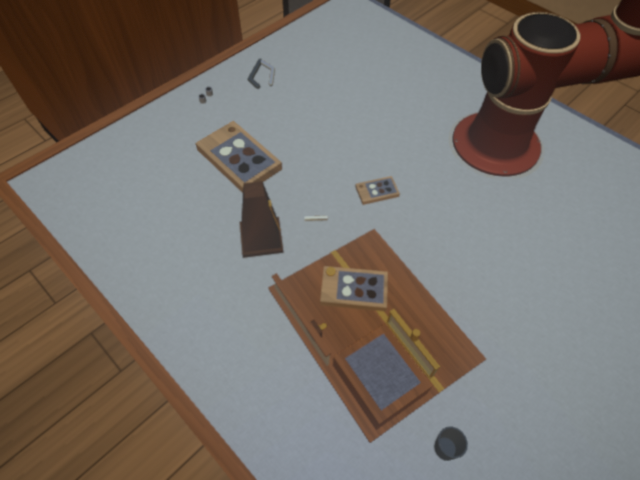

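The top view shows the case at about (187..347, 156..290), the right-size tray lying across the track at (295,230), the knob at (227,222) and the stop block at (291,182). The other trays are bystanders. I'll zoom in to fit the case pose.

Run:
```python
from h import *
z=np.load("top0.npz"); im=z["im"][145:300,175:360]
cv2.imwrite("pics/c1.png",cv2.resize(im,None,fx=3.8,fy=3.8,interpolation=cv2.INTER_CUBIC)[:,:,::-1])
C=(z["K"],z["D"],z["T"])
px=dict(fl=(186,262),fr=(326,290),br=(347,181),bl=(207,156))
c=at_z(C,list(px.values()),.008); print(c.round(4))
M=np.array([(-.15,.22),(-.15,-.13),(.12,-.13),(.12,.22)])
P=c[:,:2];H=(M-M.mean(0)).T@(P-P.mean(0)); a=np.arctan2(H[0,1]-H[1,0],H[0,0]+H[1,1]); Rm=np.array([[np.cos(a),-np.sin(a)],[np.sin(a),np.cos(a)]])
t=P.mean(0)-Rm@M.mean(0); print(np.degrees(a),t,(P-t)@Rm-M)
```

```text
[[ 0.4825  0.3004  0.008 ]
 [ 0.4138 -0.0394  0.008 ]
 [ 0.6806 -0.0918  0.008 ]
 [ 0.745   0.2546  0.008 ]]
-10.802720925908867 [0.5867605  0.05893344] [[ 0.00232335 -0.00232522]
 [-0.00143419  0.00094903]
 [ 0.00037256 -0.0004403 ]
 [-0.00126172  0.00181649]]
```

View pics/c1.png

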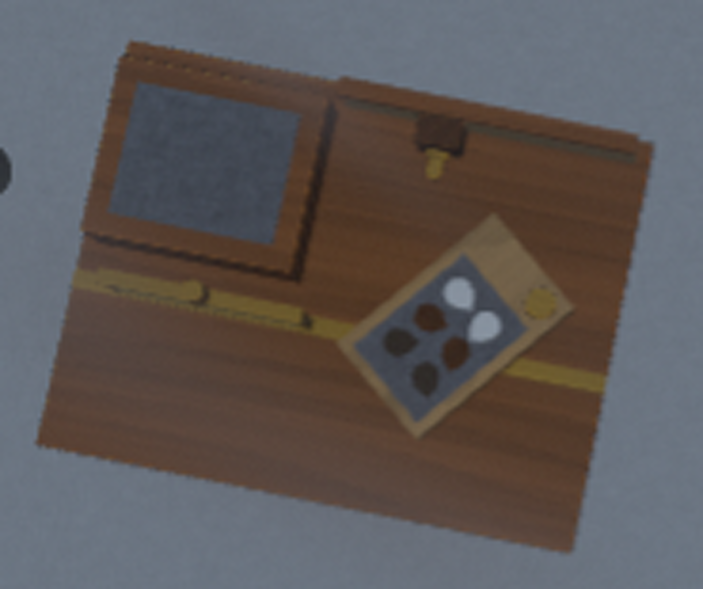

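The crop shows the tray corners at (494,213), (575,307), (417,438) and (340,345), the pin head at (541,303), the knob at (200,292) and the screw tip at (433,175), all in crop pixels.

```bash
cat > fit.py <<'E'
from h import *
z=np.load("top0.npz"); C=(z["K"],z["D"],z["T"])
w=lambda p,h: at_z(C,(np.atleast_2d(p)+.5)/3.8-.5+[175,145],h)[:,:2]
def fit(M,P):
    M=np.array(M);H=(M-M.mean(0)).T@(P-P.mean(0)); a=np.arctan2(H[0,1]-H[1,0],H[0,0]+H[1,1]); Rm=np.array([[np.cos(a),-np.sin(a)],[np.sin(a),np.cos(a)]])
    t=P.mean(0)-Rm@M.mean(0); return a,t,Rm,(P-t)@Rm-M
P=np.r_[w([(38,444),(573,551),(653,143)],.008),w([(541,303)],.035)]
a,t,Rm,e=fit([(-.15,.22),(-.15,-.13),(.12,-.13),(0,-.08)],P)
E
python3 - <<'E'
from fit import *
print("case",np.degrees(a),t,(e*1e3).round(1))
Q=w([(494,213),(575,307),(417,438),(340,345)],.026)
b,tb,Rb,e2=fit([(-.015,-.065),(-.015,.015),(.115,.015),(.115,-.065)],Q)
print("tray",np.degrees(b-a),tb,((tb-t)@Rm*1e3).round(1),(e2*1e3).round(1))
for n,p,h in [("pin",(541,303),.035),("knob",(203,292),.088),("tip",(433,178),.017),("panel end",(310,320),.062),("blocktop",(441,120),.038)]:
    q=w([p],h); print(n,q.round(4),((q-t)@Rm*1e3).round(1))
d=z["d"]; v,u=np.mgrid[215:232,218:240]; 
PP=at_d(C,np.c_[u.ravel(),v.ravel()],d[v,u].ravel()); k=PP[PP[:,2]>.08]; print("knob depth",len(k),k.mean(0).round(4),((k.mean(0)[:2]-t)@Rm*1e3).round(1))
E
```

```text
case -11.44781610457302 [0.58655128 0.05964908] [[ 0.8 -1.1]
 [ 1.   0.1]
 [-1.2  0.9]
 [-0.6  0.1]]
tray 141.6450649813489 [ 0.57019672 -0.01908893] [ -0.4 -80.4] [[ 0.4  0.2]
 [ 0.2 -0.3]
 [-0.  -1.5]
 [-0.6  1.6]]
pin [[ 0.5701 -0.0186]] [[ -0.6 -79.9]]
knob [[0.5711 0.1857]] [[-40.1 120.4]]
tip [[0.6535 0.0514]] [[67.3  5.2]]
panel end [[0.5567 0.1237]] [[-41.9  56.9]]
blocktop [[0.6871 0.0448]] [[101.5   5.4]]
knob depth 32 [0.5609 0.1769 0.1726] [-48.4 109.8]
```

```bash
cat > plan.py <<'E'
from fit import *
pin=t+Rm@[0,-.08]
def push(th,xt=.103,off=.011):  # th: tray yaw rel case, deg -> world xy of finger centre, push direction yaw (deg, world)
    g=a+np.radians(th); G=np.array([[np.cos(g),-np.sin(g)],[np.sin(g),np.cos(g)]])
    return pin+G@[xt,.015+off], np.degrees(g)-90
def rel(xy,z,yaw,s=None):  # tool -x face towards yaw
    s=s or manip.state(); M=R.from_quat(np.array(s["tool_rot"])[[1,2,3,0]]).as_matrix()
    d=M.T@(np.r_[xy,z]-s["tool_pos"]); y0=np.degrees(np.arctan2(-M[1,0],-M[0,0]))
    tw=-((yaw-y0+180)%360-180)
    return (d/.12).round(3), round(tw/45,3)
E
python3 - <<'E'
from plan import *
q,y=push(141.6,.103,.011+.025); print(q,y,(q-t)@Rm)
print(rel(q,.12,y)); print(rel(q,.015,y))
print(np.linalg.norm(q-[.6,-.18]))
E
```

```text
[0.46527573 0.02708123] 40.15218389542699 [-0.11239896 -0.05599014]
(array([-3.454, -3.432,  0.928]), np.float64(-1.423))
(array([-3.454, -3.432,  1.803]), np.float64(-1.423))
0.24704911881516736
```

servo_tool(
  motion=[-1, -0.33, -0.33, 0.1, 0, -1, -0.66, -0.66, 0.2, 0, -1, -1, -1, 0.3, 0, -1, -1, -1, 0.3, 0],
)

```text
time: 1.4
tool_pos: [0.3145, 0.4099, 0.1936]
tool_rot: [-0.001, 0.209, 0.978, -0.001]
contact_force: [-0.2, 1.3, -1.1]
gripper_width: 0.144
grasp_force: 0.0
```

servo_tool(
  motion=[-1, -0.33, -0.33, 0.1, 0, -1, -0.66, -0.66, 0.2, 0, -1, -1, -1, 0.3, 0, -1, -1, -1, 0.3, 0],
)

```text
time: 1.9
tool_pos: [0.3761, 0.2527, 0.1588]
tool_rot: [-0.0, 0.209, 0.978, -0.0]
contact_force: [-0.7, 1.1, 0.4]
gripper_width: 0.002
grasp_force: 0.0
```

servo_tool(
  motion=[-1, -0.33, -0.33, 0.1, 0, -1, -0.66, -0.66, 0.2, 0, -1, -1, -1, 0.3, 0, -1, -1, -1, 0.3, 0],
)

```text
time: 2.4
tool_pos: [0.4375, 0.0951, 0.1233]
tool_rot: [-0.0, 0.209, 0.978, 0.0]
contact_force: [-0.1, 0.3, 0.4]
gripper_width: 0.001
grasp_force: 0.0
```

servo_tool(
  motion=[-1, -0.23, -0.22, 0, -0.23, -1, -0.45, -0.43, 0, -0.46, -1, -0.45, -0.43, 0, -0.69, -1, -0.45, -0.43, 0, -0.92, -1, -0.45, -0.43, 0, -1],
)

```text
time: 3.02
tool_pos: [0.4657, 0.0297, 0.1242]
tool_rot: [0.001, -0.186, 0.983, 0.0]
contact_force: [-0.3, 0.8, -0.1]
gripper_width: 0.003
grasp_force: 0.0
```

servo_tool(
  motion=[-1, 0, 0, 0, -0.2, -1, 0, 0, 0, -0.42, -1, 0, 0, 0, -0.42],
)

```text
time: 3.4
tool_pos: [0.4656, 0.0295, 0.1241]
tool_rot: [0.001, -0.343, 0.94, 0.0]
contact_force: [-0.7, 0.1, 0.5]
gripper_width: 0.001
grasp_force: 0.0
```

Run:
```python
from plan import *
s=manip.state(); print(s["time"],s["tool_pos"],s["gripper_width"],s["contact_force"])
im,d=eyes.grab_frame("wrist"); cv2.imwrite("pics/w1.png",im[:,:,::-1])
C=cam("wrist")
for th in (141.6,):
    g=a+np.radians(th); G=np.array([[np.cos(g),-np.sin(g)],[np.sin(g),np.cos(g)]])
    T=[np.r_[pin+G@np.array(p),.026] for p in [(-.015,-.065),(-.015,.015),(.115,.015),(.115,-.065)]]
    print(proj(C,np.array(T)).round())
q,y=push(141.6,.103,.036); print(rel(q,.10,y),rel(q,.015,y))
```

```text
3.4 [0.46557148 0.02946809 0.12411328] 0.0007367637386523658 [-0.68798043  0.10746704  0.53029334]
[[164. 383.]
 [150. 287.]
 [334. 287.]
 [333. 383.]]
(array([ 0.012, -0.012,  0.2  ]), np.float64(-0.004)) (array([ 0.013, -0.012,  0.908]), np.float64(-0.004))
```

View pics/w1.png

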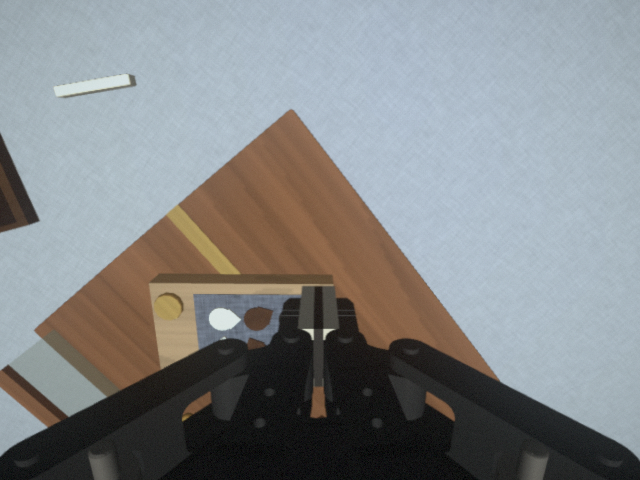

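The tray edge sits at row 285 and its corner at (334,285), as predicted, and the fingertips are in front of the edge. I'll go down now.

servo_tool(
  motion=[-1, 0.01, -0.01, 0.35, 0, -1, 0.01, -0.01, 0.7, 0, -1, 0.01, -0.01, 0.9, 0, -1, 0.01, -0.01, 0.9, 0],
)

```text
time: 3.95
tool_pos: [0.463, 0.0267, 0.0135]
tool_rot: [-0.002, -0.342, 0.94, 0.001]
contact_force: [-0.0, 0.1, 0.6]
gripper_width: -0.002
grasp_force: 0.0
```

```bash
cat > arc.py <<'E'
from plan import *
import sys
def rows(start,end,n=5,s=None):
    """start,end: (th,off) of commanded pose; prints rows relative to start"""
    q0,y0=push(start[0],.103,start[1]); yaw=np.radians(y0)
    X=-np.array([np.cos(yaw),np.sin(yaw)]); Y=np.array([X[1],-X[0]])
    for k in range(1,n+1):
        th=start[0]+(end[0]-start[0])*k/n; o=start[1]+(end[1]-start[1])*k/n
        q,y=push(th,.103,o); d=q-q0; print([-1,round(d@X/.12,3),round(d@Y/.12,3),0,round(-(y-y0)/45,3)],end=" ")
    print()
E
python3 - <<'E'
from arc import *
s=manip.state(); M=R.from_quat(np.array(s["tool_rot"])[[1,2,3,0]]).as_matrix(); print(M.round(2).tolist(), s["tool_pos"], s["contact_force"])
q,y=push(141.6,.103,.036); print(rel(q,.015,y))
rows((141.6,.036),(141.6,.013),2)
for th in (141.6,126.6,111.6): rows((th,.013),(th-15,.013))
E
```

```text
[[-0.77, -0.64, -0.0], [-0.64, 0.77, 0.0], [0.0, 0.0, -1.0]] [0.4630077  0.02674333 0.01345143] [-0.04298774  0.13338749  0.58787346]
(array([-0.016, -0.01 , -0.013]), np.float64(-0.004))
[-1, np.float64(-0.096), np.float64(-0.0), 0, np.float64(-0.0)] [-1, np.float64(-0.192), np.float64(-0.0), 0, np.float64(-0.0)] 
[-1, np.float64(-0.045), np.float64(0.011), 0, np.float64(0.067)] [-1, np.float64(-0.091), np.float64(0.02), 0, np.float64(0.133)] [-1, np.float64(-0.137), np.float64(0.026), 0, np.float64(0.2)] [-1, np.float64(-0.184), np.float64(0.03), 0, np.float64(0.267)] [-1, np.float64(-0.23), np.float64(0.031), 0, np.float64(0.333)] 
[-1, np.float64(-0.045), np.float64(0.011), 0, np.float64(0.067)] [-1, np.float64(-0.091), np.float64(0.02), 0, np.float64(0.133)] [-1, np.float64(-0.137), np.float64(0.026), 0, np.float64(0.2)] [-1, np.float64(-0.184), np.float64(0.03), 0, np.float64(0.267)] [-1, np.float64(-0.23), np.float64(0.031), 0, np.float64(0.333)] 
[-1, np.float64(-0.045), np.float64(0.011), 0, np.float64(0.067)] [-1, np.float64(-0.091), np.float64(0.02), 0, np.float64(0.133)] [-1, np.float64(-0.137), np.float64(0.026), 0, np.float64(0.2)] [-1, np.float64(-0.184), np.float64(0.03), 0, np.float64(0.267)] [-1, np.float64(-0.23), np.float64(0.031), 0, np.float64(0.333)]
```

servo_tool(
  motion=[-1, -0.05, 0, -0.01, 0, -1, -0.1, -0.01, -0.01, 0, -1, -0.15, -0.01, -0.01, 0, -1, -0.2, -0.01, -0.01, 0],
)

```text
time: 4.45
tool_pos: [0.4848, 0.0406, 0.0171]
tool_rot: [0.001, -0.342, 0.94, -0.0]
contact_force: [0.9, -0.5, 0.6]
gripper_width: -0.003
grasp_force: 0.6
```

servo_tool(
  motion=[-1, -0.045, 0.011, 0, 0.067, -1, -0.091, 0.02, 0, 0.133, -1, -0.137, 0.026, 0, 0.2, -1, -0.184, 0.03, 0, 0.267, -1, -0.23, 0.031, 0, 0.333],
)

```text
time: 5.08
tool_pos: [0.5028, 0.0612, 0.0165]
tool_rot: [-0.0, -0.216, 0.976, -0.0]
contact_force: [-1.0, -0.5, -0.3]
gripper_width: -0.0
grasp_force: 0.2
```

Run:
```python
from plan import *
s=manip.state(); print(s["contact_force"]); q,y=push(126.6,.103,.013); print(rel(q,.015,y))
im,d=eyes.grab_frame("top"); cv2.imwrite("pics/t2.png",cv2.resize(im[145:300,175:360],None,fx=3.8,fy=3.8,interpolation=cv2.INTER_CUBIC)[:,:,::-1])
```

```text
[-0.98764595 -0.47790391 -0.31377444]
(array([0.005, 0.015, 0.012]), np.float64(-0.005))
```

View pics/t2.png

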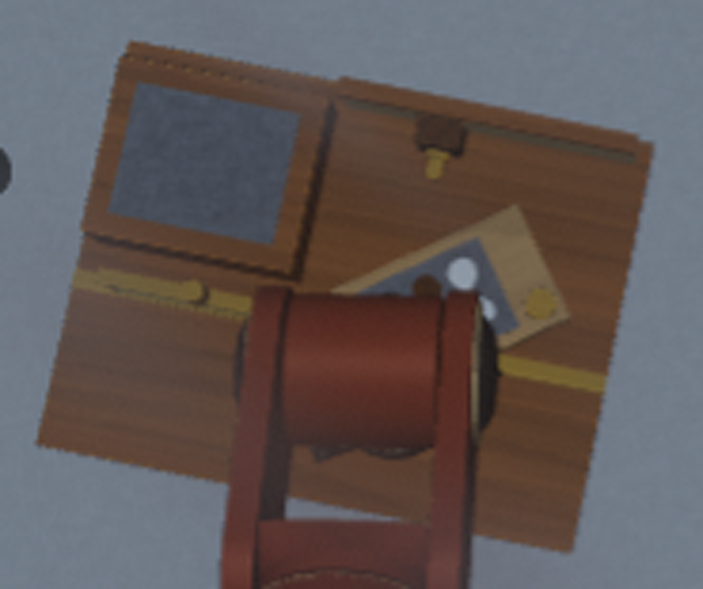

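The tray has turned with the finger, to about 126 deg. I'll keep going.

servo_tool(
  motion=[-1, -0.045, 0.011, 0, 0.067, -1, -0.091, 0.02, 0, 0.133, -1, -0.137, 0.026, 0, 0.2, -1, -0.184, 0.03, 0, 0.267, -1, -0.23, 0.031, 0, 0.333],
)

```text
time: 5.75
tool_pos: [0.5261, 0.0761, 0.0164]
tool_rot: [-0.0, -0.087, 0.996, -0.0]
contact_force: [-1.2, 0.8, 0.2]
gripper_width: 0.002
grasp_force: 0.2
```

servo_tool(
  motion=[-1, -0.03, 0.008, 0, 0.044, -1, -0.06, 0.014, 0, 0.089, -1, -0.091, 0.02, 0, 0.133, -1, -0.122, 0.024, 0, 0.178, -1, -0.153, 0.027, 0, 0.222],
)

```text
time: 6.38
tool_pos: [0.5438, 0.0825, 0.0164]
tool_rot: [-0.0, 0.0, 1.0, -0.0]
contact_force: [0.6, 0.4, -0.2]
gripper_width: -0.001
grasp_force: 0.2
```

Run:
```python
from arc import *
s=manip.state(); print(s["contact_force"],s["time"]); q,y=push(101.6,.103,.013); print(rel(q,.015,y))
C=cam("wrist"); im,d=eyes.grab_frame("wrist"); cv2.imwrite("pics/w2.png",im[:,:,::-1])
rows((101.6,.013),(96.6,.013))
```

```text
[ 0.62656581  0.40339524 -0.20489398] 6.375
(array([0.012, 0.014, 0.012]), np.float64(-0.005))
[-1, np.float64(-0.015), np.float64(0.004), 0, np.float64(0.022)] [-1, np.float64(-0.03), np.float64(0.008), 0, np.float64(0.044)] [-1, np.float64(-0.045), np.float64(0.011), 0, np.float64(0.067)] [-1, np.float64(-0.06), np.float64(0.014), 0, np.float64(0.089)] [-1, np.float64(-0.076), np.float64(0.017), 0, np.float64(0.111)]
```

View pics/w2.png

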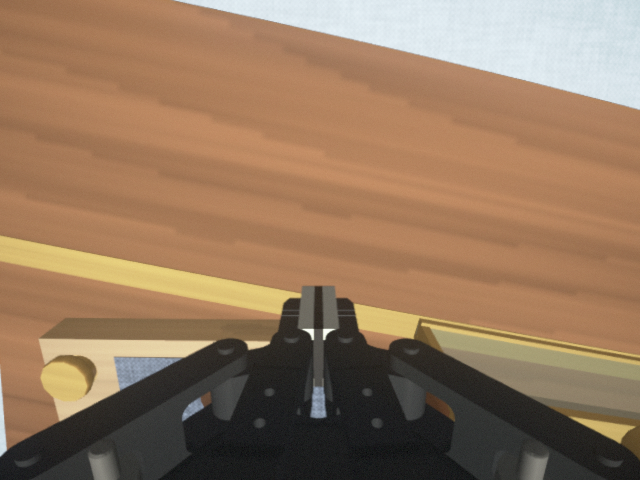

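The tray edge is parallel to the finger, and the panel end is to the right at (420,325). I'll check the linkage clearance to the panel from the depth image.

Run:
```python
from plan import *
C=cam("wrist"); im,d=eyes.grab_frame("wrist"); c=eyes.camera_params("wrist"); K,D,_=C; Cl=(K,D,np.array(c["T_tool_cam"]))
v,u=np.mgrid[280:480:2,0:640:2]; v=v.ravel();u=u.ravel(); m=d[v,u]>0
P=at_d(Cl,np.c_[u,v][m],d[v,u][m]); dark=im[v,u][m].max(1)<70
P=P[dark]
for lo in range(-100,0,10):
    p=P[(P[:,2]>=lo/1e3)&(P[:,2]<(lo+10)/1e3)&(abs(P[:,1])<.1)]
    if len(p)>5: print(lo,len(p),(np.percentile(p,[2,98],axis=0)*1e3).round(0)[:,:2].tolist())
```

```text
-100 1953 [[11.0, -58.0], [21.0, 57.0]]
-90 4700 [[5.0, -58.0], [18.0, 57.0]]
-80 3844 [[-6.0, -51.0], [18.0, 50.0]]
-70 1866 [[-8.0, -45.0], [18.0, 43.0]]
-60 1901 [[-8.0, -38.0], [14.0, 36.0]]
-50 695 [[-7.0, -30.0], [14.0, 29.0]]
-40 58 [[7.0, -13.0], [13.0, 12.0]]
-30 145 [[7.0, -14.0], [12.0, 12.0]]
-20 99 [[7.0, -13.0], [12.0, 12.0]]
-10 21 [[-47.0, -12.0], [11.0, 50.0]]
```

servo_tool(
  motion=[-1, -0.015, 0.004, 0, 0.022, -1, -0.03, 0.008, 0, 0.044, -1, -0.045, 0.011, 0, 0.067, -1, -0.06, 0.014, 0, 0.089, -1, -0.076, 0.017, 0, 0.111],
)

```text
time: 7.1
tool_pos: [0.5529, 0.0844, 0.0165]
tool_rot: [-0.0, 0.044, 0.999, -0.0]
contact_force: [-0.6, 0.4, -1.1]
gripper_width: -0.002
grasp_force: 0.2
```

servo_tool(
  motion=[-1, -0.015, 0.004, 0, 0.022, -1, -0.03, 0.008, 0, 0.044, -1, -0.045, 0.011, 0, 0.067, -1, -0.045, 0.011, 0, 0.067],
)

```text
time: 7.6
tool_pos: [0.5585, 0.0853, 0.0166]
tool_rot: [0.0, 0.069, 0.998, 0.0]
contact_force: [0.5, -0.2, -0.1]
gripper_width: -0.004
grasp_force: 0.0
```

servo_tool(
  motion=[-1, -0.004, 0.001, 0, 0.006, -1, -0.008, 0.002, 0, 0.012, -1, -0.012, 0.003, 0, 0.018],
)

```text
time: 7.98
tool_pos: [0.5597, 0.0854, 0.0165]
tool_rot: [-0.0, 0.077, 0.997, -0.0]
contact_force: [0.1, -0.5, 0.6]
gripper_width: -0.002
grasp_force: 0.3
```

servo_tool(
  motion=[-1, -0.004, 0.001, 0, 0.006, -1, -0.008, 0.002, 0, 0.012, -1, -0.012, 0.003, 0, 0.018],
)

```text
time: 8.35
tool_pos: [0.5612, 0.0856, 0.0165]
tool_rot: [-0.0, 0.084, 0.997, -0.0]
contact_force: [-0.7, -0.4, 0.2]
gripper_width: -0.001
grasp_force: 0.3
```

servo_tool(
  motion=[-1, -0.004, 0.001, 0, 0.006, -1, -0.008, 0.002, 0, 0.012, -1, -0.008, 0.002, 0, 0.012],
)

```text
time: 8.72
tool_pos: [0.5623, 0.0856, 0.0165]
tool_rot: [0.0, 0.088, 0.996, -0.0]
contact_force: [-0.4, 0.3, -0.9]
gripper_width: 0.001
grasp_force: 0.1
```

servo_tool(
  motion=[-1, -0.004, 0.001, 0, 0.006, -1, -0.008, 0.002, 0, 0.012, -1, -0.008, 0.002, 0, 0.012],
)

```text
time: 9.1
tool_pos: [0.5632, 0.0857, 0.0165]
tool_rot: [0.0, 0.093, 0.996, -0.0]
contact_force: [0.1, -0.5, -0.6]
gripper_width: 0.0
grasp_force: 0.1
```

Run:
```python
from plan import *
im,d=eyes.grab_frame("top"); cv2.imwrite("pics/t3.png",cv2.resize(im[145:300,175:360],None,fx=3.8,fy=3.8,interpolation=cv2.INTER_CUBIC)[:,:,::-1])
s=manip.state();print(s["contact_force"],((s["tool_pos"][:2]-t)@Rm*1e3).round(1))
```

```text
[-0.26210838  0.47147248  1.04304363] [-28.   20.9]
```

View pics/t3.png

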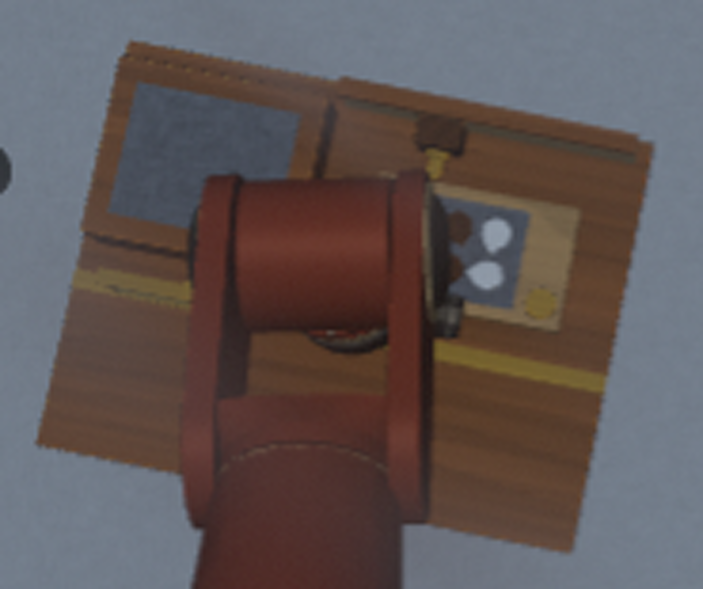

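The back edge now lies about 1–2 mm short of the screw tip at (433,178). I'll creep forward.

servo_tool(
  motion=[-1, -0.004, 0.001, 0, 0.006, -1, -0.008, 0.002, 0, 0.012, -1, -0.008, 0.002, 0, 0.012],
)

```text
time: 9.52
tool_pos: [0.5642, 0.0858, 0.0165]
tool_rot: [0.0, 0.098, 0.995, -0.0]
contact_force: [-1.0, -0.6, -0.0]
gripper_width: -0.001
grasp_force: 0.1
```

servo_tool(
  motion=[-1, -0.004, 0.001, 0, 0.006, -1, -0.008, 0.002, 0, 0.012, -1, -0.008, 0.002, 0, 0.012],
)

```text
time: 9.9
tool_pos: [0.5652, 0.0858, 0.0165]
tool_rot: [0.0, 0.102, 0.995, -0.0]
contact_force: [0.2, -0.2, 0.0]
gripper_width: -0.004
grasp_force: 0.1
```

servo_tool(
  motion=[-1, -0.004, 0.001, 0, 0.006, -1, -0.008, 0.002, 0, 0.012, -1, -0.008, 0.002, 0, 0.012],
)

```text
time: 10.28
tool_pos: [0.5662, 0.0859, 0.0165]
tool_rot: [0.0, 0.107, 0.994, 0.0]
contact_force: [-1.1, -0.1, -0.1]
gripper_width: -0.004
grasp_force: 0.2
```

servo_tool(
  motion=[-1, -0.004, 0.001, 0, 0.006, -1, -0.008, 0.002, 0, 0.012, -1, -0.008, 0.002, 0, 0.012],
)

```text
time: 10.65
tool_pos: [0.5665, 0.086, 0.0163]
tool_rot: [-0.001, 0.112, 0.994, -0.0]
contact_force: [-2.7, 0.3, 1.9]
gripper_width: 0.0
grasp_force: 1.8
```

servo_tool(
  motion=[-1, -0.004, 0.001, 0, 0.006, -1, -0.008, 0.002, 0, 0.012, -1, -0.008, 0.002, 0, 0.012],
)

```text
time: 11.02
tool_pos: [0.5668, 0.0862, 0.016]
tool_rot: [-0.002, 0.116, 0.993, 0.0]
contact_force: [-6.5, 1.3, 3.2]
gripper_width: -0.005
grasp_force: 3.2
```

servo_tool(
  motion=[-1, -0.004, 0.001, 0, 0.006, -1, -0.008, 0.002, 0, 0.012, -1, -0.008, 0.002, 0, 0.012],
)

```text
time: 11.4
tool_pos: [0.5669, 0.0864, 0.0158]
tool_rot: [-0.003, 0.121, 0.993, -0.0]
contact_force: [-8.4, 1.0, 4.5]
gripper_width: 0.002
grasp_force: 4.3
```

servo_tool(
  motion=[-1, 0.002, 0, 0, 0, -1, 0.002, 0, 0, 0, -1, 0.002, 0, 0, 0, -1, 0.002, 0, 0, 0, -1, 0.002, 0, 0, 0],
)

```text
time: 12.02
tool_pos: [0.5669, 0.0864, 0.0158]
tool_rot: [-0.002, 0.121, 0.993, -0.0]
contact_force: [-7.7, 1.2, 2.5]
gripper_width: -0.001
grasp_force: 3.8
```

servo_tool(
  motion=[-1, 0, 0, 0, 0, -1, 0, 0, 0, 0, -1, 0, 0, 0, 0, -1, 0, 0, 0, 0, -1, 0, 0, 0, 0],
)

```text
time: 12.65
tool_pos: [0.5669, 0.0864, 0.0158]
tool_rot: [-0.002, 0.121, 0.993, -0.0]
contact_force: [-7.5, 2.3, 4.1]
gripper_width: 0.001
grasp_force: 3.8
```

servo_tool(
  motion=[-1, 0.02, 0, 0, 0, -1, 0.06, 0, 0, 0, -1, 0.15, 0, 0, 0, -1, 0.15, 0, -0.3, 0, -1, 0.15, 0, -0.7, 0],
)

```text
time: 13.28
tool_pos: [0.5496, 0.0904, 0.0999]
tool_rot: [-0.002, 0.121, 0.993, -0.0]
contact_force: [1.2, 0.4, -1.0]
gripper_width: 0.002
grasp_force: 0.0
```

Run:
```python
from plan import *
s=manip.state();print(s["time"],s["tool_pos"],((s["tool_pos"][:2]-t)@Rm*1e3).round(1))
C=cam("wrist"); im,d=eyes.grab_frame("wrist"); cv2.imwrite("pics/w3.png",im[:,:,::-1])
ca=np.degrees(a)
for c in [(-.04,.16)]:
    q=t+Rm@c; print(rel(q,.12,ca),rel(q,.068,ca))
print(proj(C,np.array([np.r_[t+Rm@[-.04,y],.088] for y in (.12,.125,.13)])).round())
g=a+np.radians(88.5);G=np.array([[np.cos(g),-np.sin(g)],[np.sin(g),np.cos(g)]])
print(proj(C,np.array([np.r_[pin+G@p,.026] for p in [(-.015,-.065),(-.015,.015),(.115,.015),(.115,-.065)]])).round())
print([ (np.round(r["pixel"]),r["p"]) for r in models.regions_of("wrist","knob")[:2]])
```

```text
13.275 [0.54961626 0.09036823 0.09985171] [-42.3  22.8]
(array([ 0.071,  1.13 , -0.091]), np.float64(-0.054)) (array([0.076, 1.129, 0.342]), np.float64(-0.054))
[[533. 290.]
 [544. 289.]
 [555. 289.]]
[[157. 401.]
 [139. 297.]
 [341. 295.]
 [341. 400.]]
[(array([504., 256.]), 0.68)]
```

View pics/w3.png

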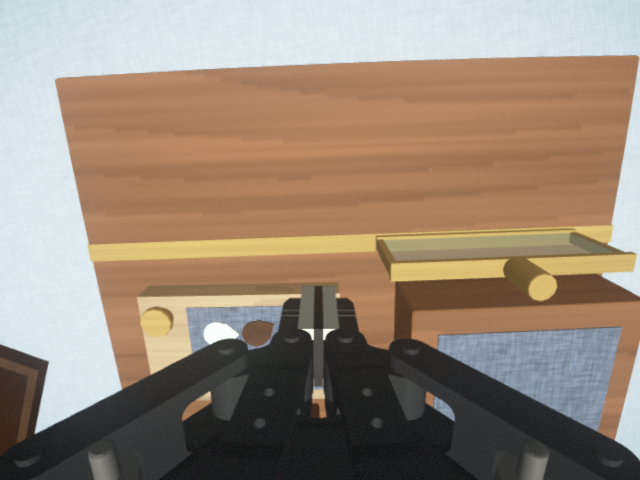

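The knob top at (543,287) gives a knob y of 125 mm, and the tray is home. I'll raise and move beyond the knob.

servo_tool(
  motion=[-1, 0.04, 0.1, -0.3, -0.05, -1, 0.07, 0.5, -0.3, -0.05, -1, 0.07, 0.8, -0.3, -0.05, -1, 0.07, 1, -0.3, -0.05, -1, 0.07, 1, -0.3, -0.05],
)

```text
time: 14.0
tool_pos: [0.5719, 0.2098, 0.1361]
tool_rot: [-0.0, 0.1, 0.995, -0.0]
contact_force: [-0.0, -0.5, -0.5]
gripper_width: 0.005
grasp_force: 0.0
```

servo_tool(
  motion=[-1, 0, 0.13, 0, 0, -1, 0, 0.13, 0.3, 0, -1, 0, 0.13, 0.5, 0, -1, 0, 0.13, 0.5, 0],
)

```text
time: 14.5
tool_pos: [0.5733, 0.2233, 0.0738]
tool_rot: [-0.003, 0.102, 0.995, -0.001]
contact_force: [-0.3, 0.4, 2.0]
gripper_width: -0.001
grasp_force: 0.0
```

Run:
```python
from plan import *
s=manip.state();print(s["time"],s["tool_pos"],((s["tool_pos"][:2]-t)@Rm*1e3).round(1),rel(t+Rm@[-.04,.155],.068,np.degrees(a)))
```

```text
14.5 [0.57332459 0.22329705 0.07376267] [-45.4 157.8] (array([-0.046, -0.023,  0.048]), np.float64(-0.005))
```

servo_tool(
  motion=[-1, -0.045, 0, 0.02, 0, -1, -0.045, 0, 0.04, 0, -1, -0.045, -0.03, 0.04, 0, -1, -0.045, -0.07, 0.04, 0],
)

```text
time: 15.0
tool_pos: [0.579, 0.2146, 0.0722]
tool_rot: [0.0, 0.101, 0.995, 0.0]
contact_force: [0.3, -0.1, -0.6]
gripper_width: -0.001
grasp_force: 0.0
```

servo_tool(
  motion=[-1, 0, -0.04, 0, 0, -1, 0, -0.08, 0, 0, -1, 0, -0.12, 0, 0, -1, 0, -0.16, 0, 0, -1, 0, -0.2, 0, 0],
)

```text
time: 15.62
tool_pos: [0.574, 0.191, 0.0719]
tool_rot: [0.0, 0.101, 0.995, 0.0]
contact_force: [0.0, 2.2, 0.9]
gripper_width: 0.003
grasp_force: 0.8
```

Run:
```python
from plan import *
s=manip.state();print(s["time"],s["tool_pos"],((s["tool_pos"][:2]-t)@Rm*1e3).round(1),s["contact_force"],rel(t+Rm@[-.04,-.005],.068,np.degrees(a)))
```

```text
15.625 [0.573998   0.19104278 0.07190508] [-38.4 126.3] [0.03118367 2.24107076 0.88654058] (array([ 0.01 , -1.094,  0.032]), np.float64(-0.004))
```

servo_tool(
  motion=[-1, 0, -0.06, 0, 0, -1, 0, -0.12, 0, 0, -1, 0.01, -0.18, 0, 0, -1, 0.01, -0.24, 0, 0, -1, 0.01, -0.3, 0, 0],
)

```text
time: 16.25
tool_pos: [0.5656, 0.1557, 0.0718]
tool_rot: [0.0, 0.101, 0.995, 0.0]
contact_force: [2.0, 1.7, 0.4]
gripper_width: -0.0
grasp_force: 0.9
```

servo_tool(
  motion=[-1, 0, -0.06, 0, 0, -1, 0, -0.12, 0, 0, -1, 0, -0.18, 0, 0, -1, 0, -0.24, 0, 0, -1, 0, -0.3, 0, 0],
)

```text
time: 16.88
tool_pos: [0.5582, 0.1205, 0.0717]
tool_rot: [0.0, 0.101, 0.995, 0.0]
contact_force: [1.6, 0.7, 0.6]
gripper_width: 0.0
grasp_force: 0.9
```

servo_tool(
  motion=[-1, 0, -0.06, 0, 0, -1, 0, -0.12, 0, 0, -1, 0, -0.18, 0, 0, -1, 0, -0.24, 0, 0, -1, 0, -0.3, 0, 0],
)

```text
time: 17.5
tool_pos: [0.5509, 0.0853, 0.0717]
tool_rot: [-0.0, 0.101, 0.995, 0.0]
contact_force: [2.3, 1.8, 0.7]
gripper_width: -0.003
grasp_force: 0.9
```

Run:
```python
from plan import *
s=manip.state();print(s["time"],s["tool_pos"],((s["tool_pos"][:2]-t)@Rm*1e3).round(1),s["contact_force"],rel(t+Rm@[-.04,-.005],.068,np.degrees(a)))
```

```text
17.5 [0.55085777 0.08526869 0.07169274] [-40.1  18. ] [2.33881415 1.77673512 0.74133264] (array([-0.001, -0.192,  0.031]), np.float64(-0.004))
```

servo_tool(
  motion=[-1, 0, -0.04, 0, 0, -1, 0, -0.08, 0, 0, -1, 0, -0.11, 0, 0, -1, 0, -0.13, 0, 0],
)

```text
time: 18.0
tool_pos: [0.5477, 0.0703, 0.0717]
tool_rot: [-0.0, 0.101, 0.995, -0.0]
contact_force: [2.4, 0.8, 1.3]
gripper_width: 0.001
grasp_force: 0.8
```

servo_tool(
  motion=[-1, 0, -0.01, 0, 0, -1, 0, -0.02, 0, 0, -1, 0, -0.02, 0, 0],
)

```text
time: 18.38
tool_pos: [0.5472, 0.068, 0.0716]
tool_rot: [-0.0, 0.101, 0.995, -0.0]
contact_force: [0.0, 1.0, 1.3]
gripper_width: -0.002
grasp_force: 0.5
```

servo_tool(
  motion=[-1, 0, -0.01, 0, 0, -1, 0, -0.02, 0, 0, -1, 0, -0.02, 0, 0],
)

```text
time: 18.75
tool_pos: [0.5468, 0.0657, 0.0717]
tool_rot: [-0.0, 0.101, 0.995, -0.0]
contact_force: [0.3, 1.5, 0.8]
gripper_width: 0.005
grasp_force: 0.5
```

servo_tool(
  motion=[-1, 0, -0.01, 0, 0, -1, 0, -0.02, 0, 0, -1, 0, -0.02, 0, 0],
)

```text
time: 19.12
tool_pos: [0.5463, 0.0633, 0.0716]
tool_rot: [-0.0, 0.101, 0.995, -0.0]
contact_force: [0.5, 1.6, 0.7]
gripper_width: 0.001
grasp_force: 0.5
```

servo_tool(
  motion=[-1, 0, -0.008, 0, 0, -1, 0, -0.016, 0, 0, -1, 0, -0.016, 0, 0],
)

```text
time: 19.5
tool_pos: [0.5459, 0.0616, 0.0716]
tool_rot: [-0.0, 0.101, 0.995, 0.0]
contact_force: [0.9, 2.1, -0.1]
gripper_width: 0.005
grasp_force: 1.0
```

servo_tool(
  motion=[-1, 0, -0.008, 0, 0, -1, 0, -0.016, 0, 0, -1, 0, -0.016, 0, 0],
)

```text
time: 19.88
tool_pos: [0.5459, 0.0612, 0.0718]
tool_rot: [0.0, 0.102, 0.995, 0.002]
contact_force: [2.7, 7.9, -0.4]
gripper_width: -0.004
grasp_force: 4.0
```

servo_tool(
  motion=[-1, 0, -0.008, 0, 0, -1, 0, -0.016, 0, 0, -1, 0, -0.016, 0, 0],
)

```text
time: 20.25
tool_pos: [0.5458, 0.0609, 0.0718]
tool_rot: [0.001, 0.102, 0.995, 0.004]
contact_force: [3.0, 13.7, -1.5]
gripper_width: 0.001
grasp_force: 6.8
```

servo_tool(
  motion=[-1, 0, 0.03, 0, 0, -1, 0, 0.1, 0, 0, -1, 0, 0.2, 0, 0, -1, 0, 0.2, -0.4, 0, -1, 0, 0.2, -0.8, 0],
)

```text
time: 20.88
tool_pos: [0.5494, 0.0817, 0.168]
tool_rot: [-0.001, 0.101, 0.995, -0.0]
contact_force: [1.5, -0.2, 0.2]
gripper_width: -0.002
grasp_force: 0.0
```

servo_tool(
  motion=[-1, 0.4, 0.3, -0.2, 0, -1, 0.8, 0.6, -0.4, 0, -1, 1, 1, -0.5, 0, -1, 1, 1, -0.5, 0],
)

```text
time: 21.38
tool_pos: [0.4561, 0.2262, 0.2296]
tool_rot: [0.001, 0.099, 0.995, 0.001]
contact_force: [-0.4, -0.7, 0.2]
gripper_width: -0.002
grasp_force: 0.0
```

servo_tool(
  motion=[-1, 0.3, 0.4, 0, 0, -1, 0.3, 0.8, 0, 0, -1, 0.3, 1, 0, 0, -1, 0.3, 1, 0, 0],
)

```text
time: 21.88
tool_pos: [0.4459, 0.3482, 0.2267]
tool_rot: [-0.001, 0.101, 0.995, -0.001]
contact_force: [-0.4, 0.7, 0.8]
gripper_width: 0.001
grasp_force: 0.0
```

Run:
```python
from plan import *
im,d=eyes.grab_frame("top"); cv2.imwrite("pics/t4.png",cv2.resize(im[145:300,175:360],None,fx=3.8,fy=3.8,interpolation=cv2.INTER_CUBIC)[:,:,::-1])
g=a+np.radians(88.5)
z0=np.load("top0.npz")["im"].astype(int)
for n,(u,v) in dict(metro=(391,210),cup=(167,187),nut=(371,260)).items():
    print(n,np.abs(im[v-25:v+25,u-12:u+25].astype(int)-z0[v-25:v+25,u-12:u+25]).max())
print(manip.state()["time"],manip.state()["contact_force"])
```

```text
metro 10
cup 10
nut 10
21.925 [-0.13232262 -0.78584084 -0.00643515]
```

View pics/t4.png

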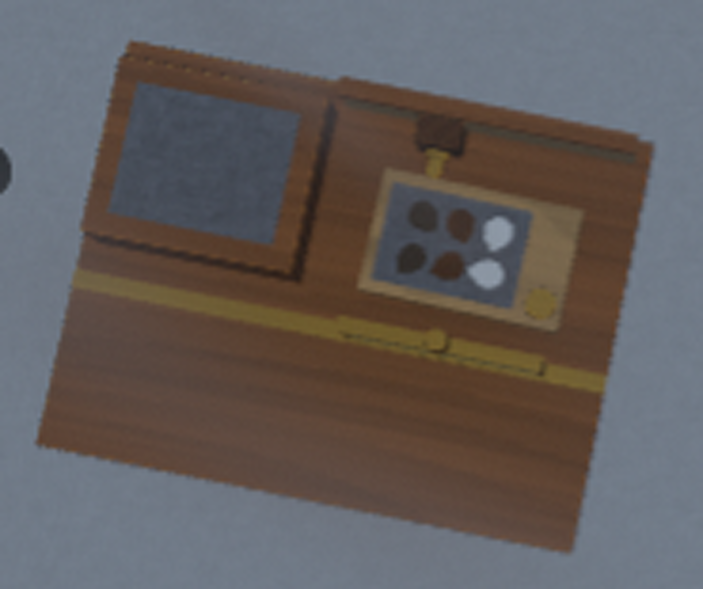

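The tray rests on the screw at (436,175), the panel is fully shut with its knob at (437,340), and the bystanders show no change.

```bash
python3 -c "
from plant import job_done; print(job_done())"
```

```text
the job is handed in; nothing more can be done
None
```

The job is handed in: the tray bears on the stop screw after being held there at about 8 N for over a second, the panel was slid to its hard stop with at most about 14 N, the robot is clear, and the metronome, pick holder and nut blank are unmoved.

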